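Mix a sample vial, load it in the photometer and hold the slit slide open for the reading

TASK

Take the blue-capped vial out of the rack, press it upright onto the cup of the vortex mixer until the cup is fully down and keep it down for at least a second, then lower it fully home in the photometer's round well without dropping it and let go of it. Then pull the photometer's spring-return slit slide out until the slide's black pointer line is at the red index, and finish while holding it there: do not let go, the program ends with the slide held still at the index. Leave everything else on the bench undisturbed.

Things in the scene. Friction and masses are not known exactly. Their poses are not given: they have to be found in the camera images.
- sample_center (a point): Centre (half-way up) of the closed sample vial: amber glass, white label band, BLUE cap; straight cylinder 27.5 mm in diameter (cap 25 mm, the top 15 mm), 95 mm tall, about 75 g; z up, flat bottom 47.5 mm below this point. It starts upright in one of the rack's three holes, 20 mm deep; the rack's top is 21.5 mm below this point, the next vial 75 mm away along the rack.
- spare1_center (a point): Centre (half-way up) of a like vial with a white cap, in the rack: to be left where it is.
- spare2_center (a point): Centre (half-way up) of the other like vial with a white cap, in the rack: to be left where it is.
- rack: Fixed white vial rack, a block 220 x 62 x 26 mm (along its own x, y, z) with three holes in a row along its own x, 75 mm apart, the middle one at its centre; origin at the centre of its underside, on the bench.
- mixer_cup (a point): Centre of the floor of the black rubber cup on top of the cream vortex mixer (tapered round body, 112 mm wide at the foot, 94 mm high, fixed). A vial's flat bottom stands on this floor, 119 mm above the bench when the cup is up; the point moves down with the cup. Cup 56 mm across, its rim 6 mm above the floor; room between the rim walls about 36 mm at the floor, 46 mm at the top.
- mixer_head (a joint): How far the mixer's cup is pressed straight down, in m: 0 when up, 0.006 fully down on its stop. The spring needs about 3 N to start moving and 8 N to be fully down. It springs up again when let go. More than 0.005 counts as fully down.
- well (a point): Centre of the mouth of the photometer's vertical round well, in the top of a black collar (56 mm square, 8 mm high) on the low right-hand deck (deck top 70 mm, collar top 78 mm above the bench). Hole 32.5 mm wide with a 3 mm lead-in chamfer, 22 mm deep to a flat floor. A vial fully home has its centre 25.5 mm above this point. x points to the photometer's back, z up.
- slide (a joint): How far the photometer's slit slide is pulled out, in m: 0 shut (sprung home), 0.052 at its end stop. The spring pulls it home with about 4 N at 0 and 1.8 N more for each 10 mm.
- knob (a point): Middle of the black upright knob on the front end of the slit slide: a post 19 mm in diameter, 76 to 112 mm above the bench (this point at 96 mm), 22 mm in front of the photometer's face when home, on a flat bar 20 mm wide. The slide pulls out level along this point's -x; the spring pulls to +x. The well is 117 mm behind it (+x) and 66 mm right (-y); console 45 mm left, 135 mm high.
- pointer (a point): Middle of the black pointer line across the flat top of the slit slide, 72 mm behind the knob (along its +x); it moves with the slide. Axes as the knob's.
- index_mark (a point): Tip of the red index tab on the white graduated strip on the deck, right of the slide; it stays put, at a setting that differs each time (18 to 40 mm of pull), 22 mm to the side of the pointer's path. Axes as the knob's: the slide is at the index when the pointer's position along x equals this point's (within 4 mm).
- flask: Loose conical glass flask with a funnel in its neck, 84 mm in diameter, 160 mm high, origin under its centre: leave alone.
- beaker: Loose glass beaker, 70 mm in diameter, 95 mm high, origin under its centre: leave alone.
- phone: Loose phone lying flat, 150 x 73 x 8 mm along its own x, y, z, origin under its centre: leave alone.
- wash_bottle: Loose white wash bottle with red cap and spout, 68 mm in diameter, about 200 mm high, spout along its -x 65 mm out, origin under its centre: leave alone.
- dish: Loose shallow glass dish, 90 mm in diameter, 14 mm high, origin under its centre: leave alone.
- spatula: Loose steel lab spatula lying flat, a rod 8 mm thick with flat ends, 193 mm long along its own x, origin under its middle: leave alone.
Not all that is in view belongs to the job. What is shaped like the part that bears sample_center but green, purple or yellow is not meant.

How it is judged (in metres and radians):
On the way, in this order (a step that is already met when the one before it is completed fails the run):
1. the gripped blue-capped vial, upright, presses the mixer's cup fully down for a second (value of joint mixer_head above 0.005 m and contact force between sample and mixer_head above 3 N and contact force between the fingers and sample above 1 N and horizontal distance between sample_center and mixer_cup below 0.02 m and angle between sample_center's own z axis and vertical below 0.3 rad), for 1 s.
2. the vial stands fully home in the photometer's well and is let go (horizontal distance between sample_center and well below 0.006 m and z of sample_center in the frame of well between 0.0225 and 0.0285 m and angle between sample_center's own z axis and vertical below 0.12 rad and contact force between the fingers and sample below 0.2 N and linear speed of sample below 0.05 m/s), for 0.2 s.
3. the slide is pulled out and held still with its pointer at the red index (x of pointer in the frame of index_mark between -0.004 and 0.004 m and velocity of joint slide between -0.01 and 0.01 m/s and contact force between any of the fingers, the arm and slide above 3 N and contact force between sample and slide below 0.2 N), for 0.3 s.
At the end, for the whole second after the job is handed in: The robot still holds the slide (over 3 N), still, its pointer within 4 mm of the red index along the pull; the blue-capped vial stands upright and fully home in the well (within 6 mm sideways, 3 mm in height), not touched by the gripper; all else within 25 mm of its start (all of step 2 and all of step 3 and distance of each of spare1_center, spare2_center, flask, beaker, phone, wash_bottle, dish, spatula from where it was at the start of the episode below 0.025 m); the arm keeps its last pose, push and grip.
It fails at once if a bystander is knocked away or over (moved more than 25 mm) (distance of any of spare1_center, spare2_center, flask, beaker, phone, wash_bottle, dish, spatula from where it was at the start of the episode above 0.025 m).
It fails at once if the glass vial is dropped (falls freely at more than 0.7 m/s) (linear speed of sample above 0.7 m/s and contact force between the fingers and sample below 0.05 N).
It also fails if it takes over 61 s, if anything falls off the work surface, if the arm or the gripper's body presses on something with over 40 N, if the wrist force passes 120 N, or if a joint passes its speed limit or range.

ROBOT

A 6-joint arm with a two-finger parallel gripper is mounted at the origin on the work surface. World frame = base frame: x ahead of the robot, y to its left, z up, the work surface at z = 0. Lengths are in m, angles in degrees, forces in N, time in s.
With the tool pointing down it reaches from about 0.35 to 0.875 m from the base axis. Payload 4.2 kg.
Tool frame: the origin (TCP) lies midway between the tips of the shut fingers; the grasp point (between the pads) lies 19 mm behind it; z points along the fingers, y is the direction in which the jaws open and shut (so a half turn about z gives the same grasp; the last joint's range is limited). The gripper opens to 87 mm and grips with 3 to 60 N. Pads are 19 mm wide; open, the fingers measure 117 mm over their backs; the gripper's body (75 mm by 190 mm) begins 51 mm behind the grasp point.
Start: joints at [88.671, 22.042, 0.453, 0, -68.411, -14.817], TCP at [0.174, 0.6, 0.223] pointing down, gripper open.
Joint ranges: [-179.83, 179.83], [-69.29, 118.12], [-61.27, 80.66], [-181.25, 117.63], [-171.15, -9.14], [-177.46, 177.46]. Speed limits (degrees/s): [159.86, 159.86, 180, 180, 180, 180].

INTERFACE

Orientations are given as a 3x3 rotation matrix whose columns are the frame's x, y, z axes.
In Python, from station import r gives the robot as it stands.
- The arm moves only by the tool carry_out, never from a script. Its argument "steps" is a list of rows, each a list of 2 entries, a list of its own where there are three numbers: the shift along the tool's x, y, z in cm, then the turn about the tool's z in degrees. In form: [[[x, y, z], twist], ...]. A call has 1 to 20 rows; each row is the pose to reach, as a shift and turn from the pose measured when the call began, along the tool's axes at that moment; what a row does not reach only later rows make up. A row lasts 1/10 s, in which the tool goes at most 50 mm and 8.59 degrees, less where a joint would pass 70% of its speed; a pose out of reach is approached as far as the arm can. A call with a gripper value outside its range is refused whole. "gripper" is the gripper's target within -1 to 1 (fully open at 1, half-way at 0, shut at -1), set as the call begins (left out, the last holds). The fingers move at their own pace and stop on an object; the grip force is fixed at half the most. Time passes only in rows, so rows that repeat a pose let the fingers close. It gives the time, the measured TCP pose, the force and the opening at its end, in the units of the state.
- r.sense(): the state, without advancing time (a new reading comes with each control period).
- r.capture(name): name is "scene" or "top" or "wrist"; returns the picture (480x640x3 uint8, red, green, blue); there is no depth.
- r.calibration(name): a dict with "camera_matrix" (3x3 intrinsics, pixels), "D" ([k1, k2, p1, p2, k3] as OpenCV has them; the pictures are not rectified), "world_from_camera" (4x4, takes a point from camera to world coordinates). Camera axes: x right, y up, looking along -z (the intrinsics and any distortion apply to the point x, -y, -z); pixel columns grow to the right and rows downward; lengths in m; the calibration is good to about 2 mm. A picture is of the moment at which its call begins: read the wrist's pose just before it. calibration takes no time and is no camera call; for the wrist camera it gives the pose at the moment of the call.
- r.finish_job(): hands the job in, once; it reports no verdict.
Trained networks look in the newest picture that a camera, given by its name, has taken for a name from the list of things; names that differ only in an ending like _2 or _b are one class to them, and where a whole thing is asked for, a point or a joint stands for the part that bears it (a point fixed in the world has none). Each returns a list of dicts, best first, with "confidence" (0 to 1); they miss things now and then, are a little off and sometimes report something else, mostly with a low value. They report only what shows in the picture. A call takes as long as a camera call. They do not tell look-alikes from the thing itself.
- r.cut_out(camera, target): "pixels" (480x640 bool, what is visible of it).
- r.place_of(camera, target): "centre" ([x, y, z] in m, in world coordinates, good to about 4 mm: a listed point, or the origin of a listed thing).
The state is a dict: "time_s": time; "joints": joint angles; "joint_velocities": joint speeds; "effort": joint torques, N m; "tcp_pos": TCP position; "ee_rot": TCP orientation; "wrist_force": force on the tool from outside, world axes, zero at the start; "moment": the same for the moment, N m; "gripper_width": opening from 0.0 (shut) to 1.0 (fully open).
Only numpy, scipy, OpenCV 4.12 (cv2) and the standard library are available. Lean on these libraries where they do the work, as an engineer would, in place of code of your own. Each camera call takes 0.05 s, during which the arm holds its last target. There are 200 camera calls.

## Working session

There is one attempt and no reset: what is moved stays moved. The work goes in short steps, Python scripts to look and compute and a tool call to move; the robot and the scene stay as the last step left them, time stands still between calls to the robot, and variables do not carry over. Pictures are saved under pics/ and viewed, about 8 in all and at most 12, crops included, and the job is handed in when it is done.

Besides the shell and the picture viewer there is one more tool, called after ">>>" by a JSON object that holds its "fn" and its "kwargs". carry_out: Moves the arm, as the interface text tells. Its arguments: {"type":"object","properties":{"steps":{"type":"array","items":{"type":"array"}},"gripper":{"type":"number"}},"required":["steps"]}

```bash
mkdir -p pics; ls; cat > h.py <<'E'
import numpy as np, cv2
from station import r
np.set_printoptions(precision=4,suppress=True)
def cap(cam,fn=None):
    im=r.capture(cam)
    if fn: cv2.imwrite('pics/'+fn,cv2.cvtColor(im,cv2.COLOR_RGB2BGR))
    return im
def ray(cam,uv,c=None):
    c=c or r.calibration(cam)
    p=cv2.undistortPoints(np.array([[uv]],float),np.array(c['camera_matrix']),np.array(c['D']))[0,0]
    T=np.array(c['world_from_camera']); d=T[:3,:3]@np.array([p[0],-p[1],-1]); return T[:3,3],d/np.linalg.norm(d)
def atz(cam,uv,z,c=None):
    o,d=ray(cam,uv,c); return o+d*(z-o[2])/d[2]
def proj(cam,P,c=None):
    c=c or r.calibration(cam); T=np.array(c['world_from_camera'])
    q=T[:3,:3].T@(np.array(P)-T[:3,3]); q=q*[1,-1,-1]
    return cv2.projectPoints(q.reshape(1,3),np.zeros(3),np.zeros(3),np.array(c['camera_matrix']),np.array(c['D']))[0][0,0]
def tri(rays):
    A=0;b=0
    for o,d in rays:
        M=np.eye(3)-np.outer(d,d); A=A+M; b=b+M@o
    return np.linalg.solve(A,b)
E
python3 - <<'E'
from h import *
s=r.sense(); print(s)
for cam in ['scene','top','wrist']:
    cap(cam,cam+'0.png')
    print(cam, np.array(r.calibration(cam)['world_from_camera'])[:3])
    for t in ['sample_center','spare1_center','rack','mixer_cup','well','knob','pointer','index_mark','flask','beaker','phone','wash_bottle','dish','spatula']:
        try: print(t,[(np.round(d['centre'],4).tolist(),round(d['confidence'],2)) for d in r.place_of(cam,t)][:4])
        except Exception as e: print(t,e)
E
```

```text
pics
{'time_s': 0.0, 'joints': array([ 88.6687,  22.0914,   0.382 ,  -0.029 , -68.4116, -14.8187]), 'joint_velocities': array([ 0.0731, -0.0617,  0.0167,  0.022 ,  0.0592, -0.0418]), 'effort': array([ -0.0004, -39.0668,  18.7406,   4.2197,   0.0109,  -0.0002]), 'tcp_pos': array([0.1736, 0.5998, 0.2215]), 'ee_rot': array([[ 0.9605, -0.2783, -0.0005],
       [-0.2783, -0.9605, -0.0021],
       [ 0.0001,  0.0022, -1.    ]]), 'wrist_force': array([-0.0883,  0.3314, -0.2082]), 'moment': array([ 0.0009, -0.0577,  0.0162]), 'gripper_width': 0.9990652266413281}
scene [[ 0.8086 -0.4834  0.3353  0.8684]
 [ 0.5883  0.6747 -0.4458 -0.4165]
 [-0.0107  0.5578  0.8299  0.9   ]]
sample_center [([0.5234, -0.2782, 0.0565], 0.95), ([0.5513, -0.378, 0.0481], 0.79), ([0.5468, -0.1956, 0.0482], 0.76), ([0.4914, -0.3579, 0.0442], 0.65)]
spare1_center [([0.5962, -0.2775, 0.0556], 0.63)]
rack [([0.5262, -0.2773, -0.0007], 0.59), ([0.4488, -0.2814, 0.0529], 0.4), ([0.7608, -0.1164, -0.0011], 0.38)]
mixer_cup [([0.5643, -0.06, 0.12], 0.84)]
well [([0.6409, 0.104, 0.0788], 0.76), ([0.5317, 0.175, 0.0977], 0.42)
[... 1019 characters left out ...]
.0767], 0.38)]
pointer [([0.6012, 0.173, 0.0752], 0.68)]
index_mark [([0.5855, 0.1474, 0.0757], 0.46)]
flask [([0.7578, -0.114, -0.0029], 0.74), ([0.3854, 0.1636, 0.0002], 0.17)]
beaker [([0.7085, -0.2688, -0.0021], 0.84)]
phone [([0.3837, -0.1371, 0.0019], 0.59)]
wash_bottle []
dish [([0.4457, -0.2827, 0.053], 0.74), ([0.3823, 0.1643, -0.0019], 0.68)]
spatula [([0.4002, 0.0306, 0.0026], 0.67), ([0.5857, 0.1484, 0.0777], 0.3)]
wrist [[-0.2782  0.9172  0.2852  0.2528]
 [-0.9605 -0.2657 -0.0824  0.5783]
 [ 0.0002 -0.2969  0.9549  0.3852]]
sample_center []
spare1_center []
rack []
mixer_cup []
well []
knob []
pointer []
index_mark []
flask []
beaker []
phone []
wash_bottle []
dish []
spatula []
```

View pics/scene0.png

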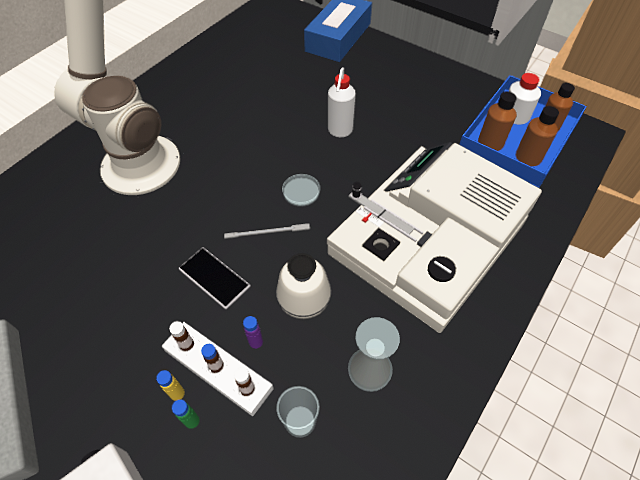

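View pics/top0.png

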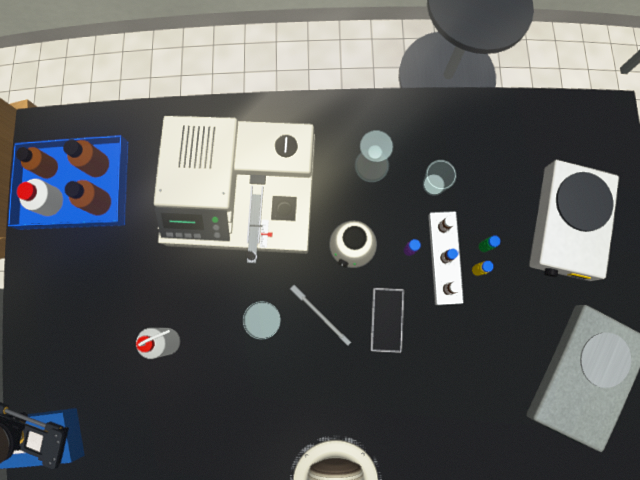

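The scene shows the blue cap in the middle hole of the rack at scene pixel (210,355), with a white-capped spare on each side. Yellow, green and purple look-alikes stand loose around the rack. The photometer faces the robot, and its red index is at (366,215). I'll approach the rack and look with the wrist camera.

```bash
cat >> h.py <<'E'
def go(P,yaw=None):
    s=r.sense(); R=s['ee_rot']; d=R.T@(np.array(P)-s['tcp_pos'])*100
    y0=np.degrees(np.arctan2(R[1,0],R[0,0]))
    tw=0 if yaw is None else -((yaw-y0+180)%360-180)
    print('shift',d.round(2),'twist',round(tw,2),'| yaw',round(y0,2),'tcp',s['tcp_pos'].round(4),'R',R[:,2].round(4),'w',round(s['gripper_width'],3),'F',np.round(s['wrist_force'],1),'t',s['time_s'])
E
python3 -c "
from h import *
go([.45,.3,.36],0);go([.47,-.28,.33],0)"
```

```text
shift [ 34.89  21.17 -13.75] twist -16.15 | yaw -16.15 tcp [0.1737 0.6003 0.2226] R [-0.  0. -1.] w 1.003 F [-0.  -0.3  0.1] t 2.25
shift [ 52.94  76.32 -10.75] twist -16.15 | yaw -16.15 tcp [0.1737 0.6003 0.2226] R [-0.  0. -1.] w 1.003 F [-0.  -0.3  0.1] t 2.25
```

>>> {"fn": "carry_out", "kwargs": {"steps": [[[3, 2, -5], -4], [[6, 4, -10], -8], [[10, 6, -13], -12], [[14, 9, -13], -16], [[18, 11, -13], -16], [[22, 13.5, -13], -16], [[26.5, 16, -13], -16], [[31, 19, -13], -16], [[35, 22, -13], -16], [[37, 26.5, -13], -16], [[39, 31, -13], -16], [[41, 36, -13], -16], [[43, 40.5, -13], -16], [[45, 45, -13], -16], [[47, 50, -13], -16], [[48.5, 55, -12], -16], [[50, 60, -12], -16], [[51, 65, -11], -16], [[52, 70, -11], -16], [[53, 75, -11], -16]], "gripper": 0.2}}

```text
time_s: 4.25
tcp_pos: [0.476, -0.24, 0.3329]
ee_rot: [[1.0, -0.002, -0.0], [-0.002, -1.0, 0.0], [-0.0, -0.0, -1.0]]
wrist_force: [1.3, -0.2, 0.1]
gripper_width: 0.598
```

>>> {"fn": "carry_out", "kwargs": {"steps": [[[0, 1, 0], 0], [[0, 1.3, 0], 0], [[0, 1.3, 0], 0]]}}

```text
time_s: 4.55
tcp_pos: [0.476, -0.2527, 0.3329]
ee_rot: [[1.0, -0.003, -0.0], [-0.003, -1.0, 0.0], [-0.0, -0.0, -1.0]]
wrist_force: [0.2, 0.4, -0.1]
gripper_width: 0.601
```

```bash
python3 - <<'E'
from h import *
go([.523,-.28,.2],0)
cap('wrist','w1.png'); c=r.calibration('wrist')
for t in ['sample_center','spare1_center','rack']:
    print(t,[(np.round(d['centre'],4).tolist(),round(d['confidence'],2)) for d in r.place_of('wrist',t)][:4])
E
```

```text
shift [ 4.71  2.72 13.29] twist -0.15 | yaw -0.15 tcp [ 0.476  -0.2527  0.3329] R [-0.0001  0.0004 -1.    ] w 0.601 F [ 0.2  0.4 -0.1] t 4.55
sample_center [([0.491, -0.3602, 0.0487], 0.89), ([0.5458, -0.1944, 0.0447], 0.83), ([0.5279, -0.278, 0.0535], 0.74), ([0.5526, -0.382, 0.0484], 0.61)]
spare1_center [([0.599, -0.2752, 0.0471], 0.58)]
rack [([0.5211, -0.2758, 0.0006], 0.64), ([0.387, 0.1614, -0.0002], 0.29)]
```

View pics/w1.png

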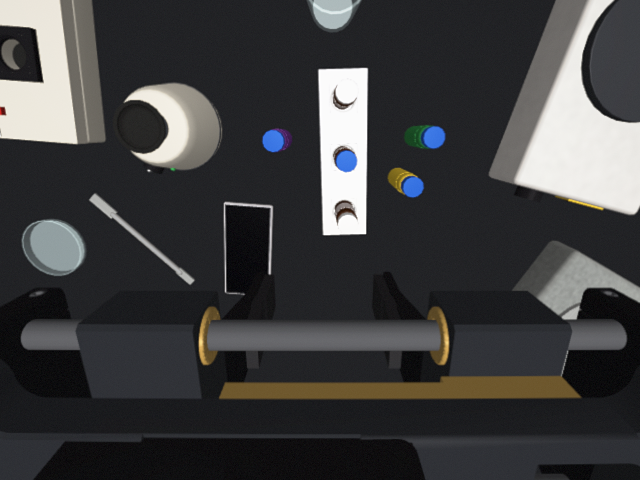

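The wrist view has the blue cap of the sample at (346,159). The rack is aligned with x, and the purple vial is at (277,140). I'll triangulate the cap from all three cameras.

```bash
python3 - <<'E'
from h import *
rays=[];cs=[]
G=[.524,-.279,.093]
for cam in ['scene','top','wrist']:
    im=cv2.imread(f'pics/{cam}0.png' if cam!='wrist' else 'pics/w1.png')
    c=r.calibration(cam); u=proj(cam,G,c)
    hsv=cv2.cvtColor(im,cv2.COLOR_BGR2HSV); m=cv2.inRange(hsv,(100,120,80),(125,255,255))
    n,l,st,ce=cv2.connectedComponentsWithStats(m)
    i=1+np.argmin(np.linalg.norm(ce[1:]-u,axis=1)-0.0*st[1:,4]+1e3*(st[1:,4]<15))
    print(cam,u,ce[i],st[i]); rays.append(ray(cam,ce[i],c)); print(atz(cam,ce[i],.095,c))
    # white cap neighbours
print('tri',tri(rays),tri(rays[:2]),tri(rays[1:]))
E
```

```text
scene [208.9473 350.7364] [208.3408 351.1285] [201 344  15  16 179]
[ 0.5245 -0.2805  0.095 ]
top [451.3764 254.3207] [451.8065 253.5699] [447 249  11  11  93]
[ 0.5254 -0.2796  0.095 ]
wrist [347.1793 160.8769] [345.8663 160.507 ] [336 150  21  22 359]
[ 0.5246 -0.2773  0.095 ]
tri [ 0.5248 -0.2791  0.095 ] [ 0.525  -0.2801  0.0954] [ 0.5249 -0.2773  0.1031]
```

>>> {"fn": "carry_out", "kwargs": {"steps": [[[2.5, 1.3, 3], 0], [[4.9, 2.6, 6], 0], [[4.9, 2.6, 10], 0], [[4.9, 2.6, 14], 0], [[4.9, 2.6, 18], 0], [[4.9, 2.6, 21], 0], [[4.9, 2.6, 24], 0], [[4.9, 2.6, 26], 0], [[4.9, 2.6, 28], 0], [[4.9, 2.6, 28.6], 0], [[4.9, 2.6, 28.6], 0], [[4.9, 2.6, 28.6], 0]]}}

```text
time_s: 5.95
tcp_pos: [0.5265, -0.2775, 0.0484]
ee_rot: [[1.0, 0.001, 0.002], [0.001, -1.0, -0.001], [0.002, 0.001, -1.0]]
wrist_force: [0.2, -0.2, 0.1]
gripper_width: 0.603
```

>>> {"fn": "carry_out", "kwargs": {"steps": [[[0, 0, 0], 0], [[0, 0, 0], 0], [[0, 0, 0], 0], [[0, 0, 0], 0], [[0, 0, 0], 0], [[0, 0, 0], 0], [[0, 0, 0], 0], [[0, 0, 0], 0]], "gripper": -1}}

```text
time_s: 6.75
tcp_pos: [0.5267, -0.2778, 0.0488]
ee_rot: [[1.0, 0.001, 0.003], [0.001, -1.0, -0.001], [0.003, 0.001, -1.0]]
wrist_force: [-0.8, -1.8, 2.8]
gripper_width: 0.309
```

>>> {"fn": "carry_out", "kwargs": {"steps": [[[0, 0, -0.5], 0], [[0, 0, -1.5], 0], [[0, 0, -3], 0], [[0, 0, -5], 0], [[0, 0, -8], 0], [[0, 0, -12], 0], [[0, 0, -16], 0], [[0, -3, -18], 0], [[0, -7, -18], 0], [[0, -11, -18], 0], [[0, -13, -18], 0], [[0, -13, -18], 0], [[0, -13, -18], 0]]}}

```text
time_s: 8.05
tcp_pos: [0.5259, -0.1471, 0.2291]
ee_rot: [[1.0, 0.002, 0.003], [0.002, -1.0, -0.001], [0.003, 0.001, -1.0]]
wrist_force: [1.1, 0.8, -0.7]
gripper_width: 0.305
```

```bash
python3 - <<'E'
from h import *
go([.56,-.06,.2],0)
cap('wrist','w2.png')
for t in ['sample_center','mixer_cup','well']:
    print(t,[(np.round(d['centre'],4).tolist(),round(d['confidence'],2)) for d in r.place_of('wrist',t)][:4])
E
```

```text
shift [ 3.42 -8.71  2.92] twist 0.13 | yaw 0.13 tcp [ 0.5259 -0.1471  0.2291] R [ 0.0033 -0.0009 -1.    ] w 0.305 F [ 1.1  0.8 -0.7] t 8.05
sample_center [([0.5454, -0.1951, 0.043], 0.9), ([0.5267, -0.1449, 0.2343], 0.7), ([0.5509, -0.3798, 0.0469], 0.6), ([0.4894, -0.3624, 0.0496], 0.59)]
mixer_cup [([0.5579, -0.0596, 0.1167], 0.63)]
well [([0.6439, 0.0979, 0.0764], 0.74)]
```

View pics/w2.png

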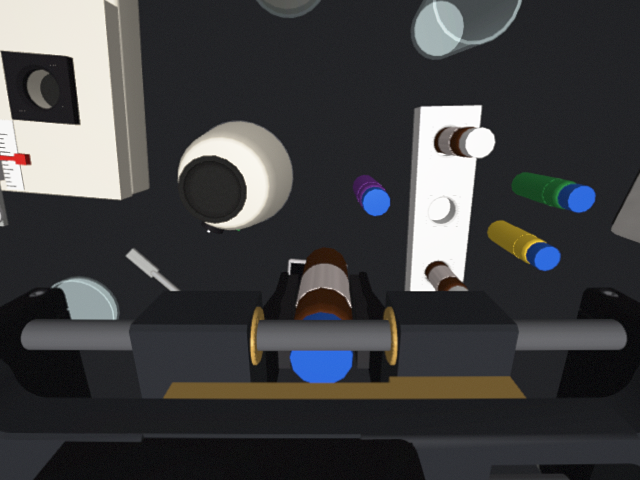

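The vial is lifted cleanly between the fingers. The black cup is centred near (214,189), and the well is at about (42,88). I'll fit the cup's dark disk and the well hole in several views.

```bash
python3 - <<'E'
from h import *
def blob(cam,fn,G,win,thr):
    im=cv2.imread('pics/'+fn,0); c=r.calibration(cam)
    u=proj(cam,G,c).round().astype(int); m=(im<thr).astype(np.uint8)
    n,l,st,ce=cv2.connectedComponentsWithStats(m); w=np.zeros_like(m); 
    i=l[u[1],u[0]]
    cn=max(cv2.findContours((l==i).astype(np.uint8),0,2)[0],key=cv2.contourArea)
    e=cv2.fitEllipse(cn); print(cam,u,i,st[i],'ell',e[0],e[1]); return e[0],c
rays=[]
for cam,fn in [('scene','scene0.png'),('top','top0.png'),('wrist','w2.png')]:
    e,c=blob(cam,fn,[.56,-.06,.122],0,70); rays.append(ray(cam,e,c)); print(atz(cam,e,.125,c))
print('tri',tri(rays))
E
```

```text
scene [300 266] 1 [     0      0    626    480 170862] ell (285.7233581542969, 265.595458984375) (465.4849853515625, 611.2945556640625)
[ 0.5396 -0.0771  0.125 ]
top [355 239] 103 [343 227  23  22 400] ell (354.3122253417969, 237.3990478515625) (21.678190231323242, 22.044368743896484)
[ 0.5638 -0.0591  0.125 ]
wrist [215 193] 1 [     0      0    640    480 228718] ell (328.7146301269531, 307.9371032714844) (585.6832885742188, 645.0216674804688)
[ 0.4572 -0.1526  0.125 ]
tri [ 0.5482 -0.1061  0.2214]
```

```bash
python3 - <<'E'
from h import *
for cam,fn in [('wrist','w2.png'),('scene','scene0.png')]:
    im=cv2.imread('pics/'+fn,0); c=r.calibration(cam); u=proj(cam,[.56,-.06,.122],c)
    print(cam,u)
    for t in (30,40,50,60):
        s=45 if cam=='wrist' else 18
        x0,y0=(u-s).astype(int); sub=im[y0:y0+2*s,x0:x0+2*s]
        m=(sub<t).astype(np.uint8); n,l,st,ce=cv2.connectedComponentsWithStats(m)
        i=l[s,s]
        if not i: continue
        cn=max(cv2.findContours((l==i).astype(np.uint8),0,2)[0],key=cv2.contourArea); e=cv2.fitEllipse(cn); p=np.array(e[0])+[x0,y0]
        print(t,st[i],p,e[1],atz(cam,p,.125,c),atz(cam,p,.119,c))
    s=45 if cam=='wrist' else 18;x0,y0=(u-s).astype(int)
    cv2.imwrite(f'pics/c_{cam}.png',cv2.resize(cv2.imread('pics/'+fn)[y0:y0+2*s,x0:x0+2*s],(400,400)))
a=cv2.imread('pics/c_wrist.png');b=cv2.imread('pics/c_scene.png');g=np.hstack([a,b]);cv2.imwrite('pics/c2.png',np.clip(g.astype(float)*2,0,255).astype(np.uint8))
E
```

```text
wrist [214.7619 192.812 ]
50 [   0    0   90   90 5482] [210.8853 192.2698] (70.35340118408203, 92.17906951904297) [ 0.561  -0.0579  0.125 ] [ 0.5599 -0.0559  0.119 ]
60 [   0    0   90   90 5532] [211.7592 192.3158] (70.27010345458984, 91.9965591430664) [ 0.5609 -0.0586  0.125 ] [ 0.5599 -0.0566  0.119 ]
scene [300.0399 265.5148]
50 [  0   0  36  34 947] [299.7743 250.8616] (33.48466110229492, 57.50283432006836) [ 0.5412 -0.0358  0.125 ] [ 0.5386 -0.0328  0.119 ]
60 [  0   0  36  35 971] [299.3896 250.2504] (33.863441467285156, 59.85234069824219) [ 0.5397 -0.0351  0.125 ] [ 0.5372 -0.0321  0.119 ]
```

View pics/c2.png

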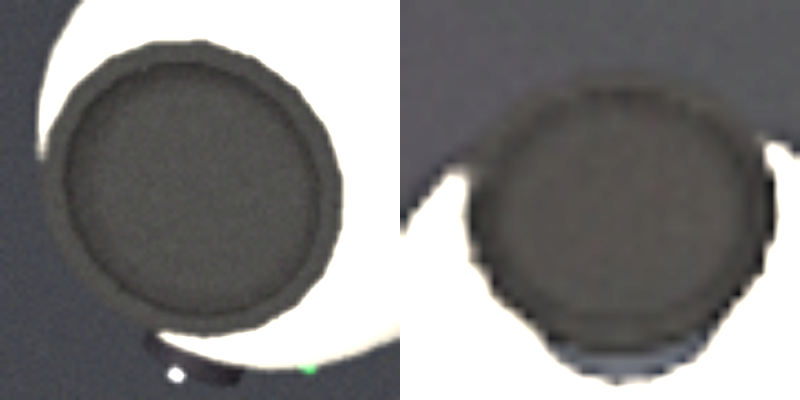

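The crops show the cup rim's outer circle centred at wrist pixel (212,189) and scene pixel (302,265.5).

```bash
python3 - <<'E'
from h import *
rs=[ray('wrist',(212,189.2)),ray('scene',(302,265.5)),ray('top',(354.3,237.4))]
for c,u in [('wrist',(212,189.2)),('scene',(302,265.5)),('top',(354.3,237.4))]: print(c,atz(c,u,.125))
print(tri(rs),tri(rs[:2]))
go([.563,-.059,.23],0); print(r.sense()['ee_rot'])
E
```

```text
wrist [ 0.5634 -0.059   0.125 ]
scene [ 0.5641 -0.0592  0.125 ]
top [ 0.5638 -0.0591  0.125 ]
[ 0.5637 -0.059   0.1247] [ 0.563  -0.058   0.1223]
shift [ 3.71 -8.94 -0.15] twist -0.01 | yaw -0.01 tcp [ 0.5259 -0.1484  0.2285] R [ 0.0026 -0.0011 -1.    ] w 0.312 F [ 0.4 -0.4 -0.9] t 8.25
[[ 1.     -0.0003  0.0026]
 [-0.0003 -1.     -0.0011]
 [ 0.0026  0.0011 -1.    ]]
```

>>> {"fn": "carry_out", "kwargs": {"steps": [[[1, -2, 0], 0], [[2, -5, 0], 0], [[3.5, -8, 0], 0], [[3.9, -8.9, 0.5], 0], [[3.9, -8.9, 1.5], 0], [[3.9, -8.9, 3], 0], [[3.9, -8.9, 4.5], 0], [[3.9, -8.9, 5.5], 0], [[3.9, -8.9, 5.8], 0], [[3.9, -8.9, 5.8], 0], [[3.9, -8.9, 5.8], 0]]}}

```text
time_s: 9.35
tcp_pos: [0.5654, -0.0598, 0.1711]
ee_rot: [[1.0, -0.001, 0.004], [-0.001, -1.0, -0.001], [0.004, 0.001, -1.0]]
wrist_force: [-0.9, -0.3, -0.8]
gripper_width: 0.31
```

>>> {"fn": "carry_out", "kwargs": {"steps": [[[0, 0, 0.3], 0], [[0, 0, 0.6], 0], [[0, 0, 0.8], 0], [[0, 0, 1.0], 0], [[0, 0, 1.2], 0], [[0, 0, 1.2], 0], [[0, 0, 1.2], 0]]}}

```text
time_s: 10.05
tcp_pos: [0.5657, -0.0599, 0.1597]
ee_rot: [[1.0, -0.0, 0.005], [-0.0, -1.0, -0.001], [0.005, 0.001, -1.0]]
wrist_force: [0.0, -0.1, 3.6]
gripper_width: 0.31
```

>>> {"fn": "carry_out", "kwargs": {"steps": [[[0, 0, 0.2], 0], [[0, 0, 0.4], 0], [[0, 0, 0.5], 0], [[0, 0, 0.6], 0], [[0, 0, 0.7], 0], [[0, 0, 0.7], 0], [[0, 0, 0.7], 0]]}}

```text
time_s: 10.75
tcp_pos: [0.5664, -0.0602, 0.1554]
ee_rot: [[1.0, 0.001, 0.007], [0.001, -1.0, -0.002], [0.007, 0.002, -1.0]]
wrist_force: [-4.1, 1.0, 14.6]
gripper_width: 0.304
```

>>> {"fn": "carry_out", "kwargs": {"steps": [[[0, 0, 0.25], 0], [[0, 0, 0.25], 0], [[0, 0, 0.25], 0], [[0, 0, 0.25], 0], [[0, 0, 0.25], 0], [[0, 0, 0.25], 0], [[0, 0, 0.25], 0], [[0, 0, 0.25], 0], [[0, 0, 0.25], 0], [[0, 0, 0.25], 0], [[0, 0, 0.25], 0], [[0, 0, 0.25], 0], [[0, 0, 0.25], 0], [[0, 0, 0.25], 0], [[0, 0, 0.25], 0], [[0, 0, 0.25], 0]]}}

```text
time_s: 12.35
tcp_pos: [0.5667, -0.0604, 0.1554]
ee_rot: [[1.0, 0.001, 0.009], [0.001, -1.0, -0.003], [0.009, 0.003, -1.0]]
wrist_force: [-4.2, 1.6, 14.2]
gripper_width: 0.306
```

```bash
python3 - <<'E'
from h import *
go([.642,.101,.23],-4)
im=cap('wrist','w3.png')
for t in ['sample_center','well','knob','pointer','index_mark']:
    print(t,[(np.round(d['centre'],4).tolist(),round(d['confidence'],2)) for d in r.place_of('wrist',t)][:4])
E
```

```text
shift [  7.62 -16.1   -7.44] twist 4.08 | yaw 0.08 tcp [ 0.5667 -0.0604  0.1554] R [ 0.0086 -0.0031 -1.    ] w 0.306 F [-4.2  1.6 14.2] t 12.35
sample_center [([0.5654, -0.0579, 0.1613], 0.96), ([0.5431, -0.1928, 0.0469], 0.91)]
well [([0.6418, 0.0994, 0.0795], 0.96)]
knob [([0.5333, 0.1753, 0.0925], 0.85)]
pointer [([0.6031, 0.1694, 0.0755], 0.64), ([0.5207, -0.2822, 0.0018], 0.56), ([0.4504, -0.2807, 0.05], 0.4)]
index_mark [([0.5814, 0.1514, 0.0753], 0.67)]
```

View pics/w3.png

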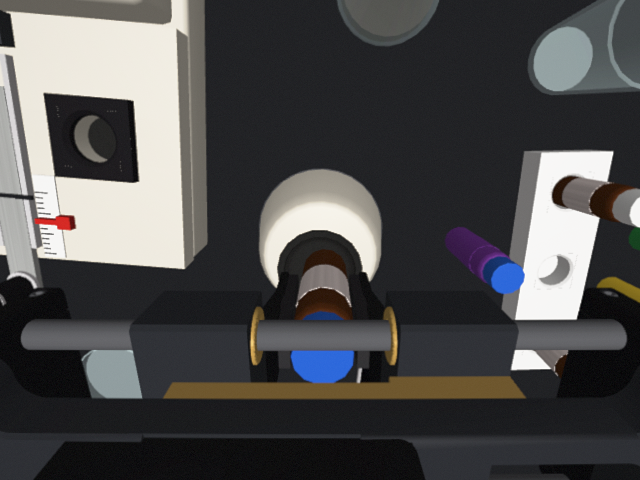

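The vial is on the pressed cup. Collar corners are near (45,94), (132,100), (137,182) and (54,179). The pointer line is at about (16,196), and the red tab's tip is at about (38,221).

```bash
python3 - <<'E'
from h import *
g=cv2.imread('pics/w3.png',0); c=r.calibration('wrist')
p=np.array([[45,94],[133,100],[137,182],[54,179]],np.float32).reshape(-1,1,2)
p=cv2.cornerSubPix(g,p,(5,5),(-1,-1),(3,50,.01))[:,0]; print(p)
W=np.array([atz('wrist',q,.078,c) for q in p]); print(W, 'ctr',W.mean(0),'sides',np.linalg.norm(W-np.roll(W,1,0),axis=1))
for i,j in [(0,1),(3,2)]: d=W[j]-W[i]; print('edge angle',np.degrees(np.arctan2(d[1],d[0])))
for i,j in [(3,0),(2,1)]: d=W[j]-W[i]; print('edge angle',np.degrees(np.arctan2(d[1],d[0])))
print('pointer',atz('wrist',(16,196),.0755,c),'tip',atz('wrist',(38,221),.0755,c))
for cam,fn in [('top','top0.png'),('scene','scene0.png')]:
    im=cv2.imread('pics/'+fn,0);u=proj(cam,[.642,.1,.078]);
    s=22;x0,y0=(u-s).astype(int);sub=im[y0:y0+2*s,x0:x0+2*s]
    l=cv2.connectedComponents((sub<110).astype(np.uint8))[1]; m=(l==l[np.nonzero(l)][np.argmin(np.hypot(*(np.argwhere(l)-s).T))])
    cn=max(cv2.findContours(m.astype(np.uint8),0,2)[0],key=cv2.contourArea); e=cv2.minAreaRect(cn)
    M=cv2.moments(cv2.convexHull(cn)); q=np.array([M['m10'],M['m01']])/M['m00']+[x0,y0]
    print(cam,u,e,q,atz(cam,q,.077))
E
```

```text
[[ 43.0181  92.519 ]
 [132.8539 100.6389]
 [138.4342 180.881 ]
 [ 54.261  176.0333]]
[[0.6739 0.1276 0.078 ]
 [0.6685 0.0679 0.078 ]
 [0.6149 0.0725 0.078 ]
 [0.6184 0.1325 0.078 ]] ctr [0.6439 0.1001 0.078 ] sides [0.0557 0.0599 0.0539 0.0602]
edge angle -95.14928410394819
edge angle -93.39707665501324
edge angle -5.027865476951591
edge angle -4.810199495964138
pointer [0.6036 0.1664 0.0755] tip [0.5846 0.1546 0.0755]
top [283.3211 208.9503] ((22.4151611328125, 22.281673431396484), (22.165359497070312, 21.64214324951172), 2.726310968399048) [285.7256 210.8612] [0.6375 0.0946 0.077 ]
scene [380.3943 242.0919] ((22.733417510986328, 23.660476684570312), (29.356491088867188, 25.081775665283203), 34.508522033691406) [380.8068 243.9434] [0.6448 0.0973 0.077 ]
```

>>> {"fn": "carry_out", "kwargs": {"steps": [[[0, 0, -0.5], 0], [[0, 0, -1.5], 0], [[0, 0, -3], 0], [[0, 0, -5], 0], [[0, -1, -8], 0], [[0, -4, -10], 2], [[0.5, -8, -11], 4.7], [[1.5, -12, -11], 4.7], [[2, -15, -11], 4.7], [[2, -16, -11], 4.7], [[2, -16, -11], 4.7], [[2, -16, -11], 4.7]]}}

```text
time_s: 13.85
tcp_pos: [0.5852, 0.0994, 0.2646]
ee_rot: [[0.997, -0.081, 0.008], [-0.081, -0.997, -0.004], [0.008, 0.003, -1.0]]
wrist_force: [-0.1, -0.1, -0.3]
gripper_width: 0.309
```

```bash
python3 - <<'E'
from h import *
go([.643,.1,.2],-4.7)
im=cap('wrist','w4.png')
for t in ['sample_center','well','knob','pointer','index_mark']:
    print(t,[(np.round(d['centre'],4).tolist(),round(d['confidence'],2)) for d in r.place_of('wrist',t)][:4])
E
```

```text
shift [ 5.7  -0.55  6.51] twist 0.06 | yaw -4.64 tcp [0.5852 0.0994 0.2646] R [ 0.0076 -0.0036 -1.    ] w 0.309 F [-0.1 -0.1 -0.3] t 13.85
sample_center [([0.5844, 0.098, 0.2692], 0.87)]
well [([0.6419, 0.096, 0.077], 0.6)]
knob [([0.5307, 0.1724, 0.0931], 0.59), ([0.5828, 0.1521, 0.0758], 0.55)]
pointer [([0.6063, 0.1679, 0.0754], 0.59), ([0.5836, 0.1523, 0.0765], 0.33)]
index_mark [([0.5813, 0.1534, 0.0792], 0.44)]
```

View pics/w4.png

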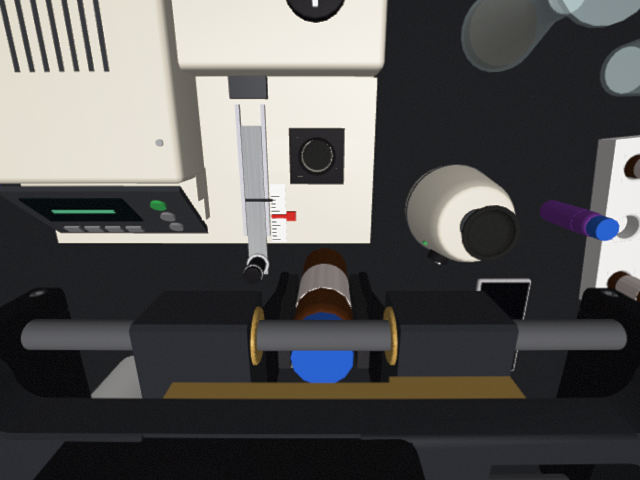

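The collar spans about (289..344, 128..184), with the hole near (317,156). The pointer line is at row 200, column 260, the red tip at (272,215) and the knob top at (254,271).

```bash
python3 - <<'E'
from h import *
g=cv2.imread('pics/w4.png',0); c=r.calibration('wrist')
p=np.array([[289,128],[344,128],[344,184],[290,183]],np.float32).reshape(-1,1,2)
p=cv2.cornerSubPix(g,p,(5,5),(-1,-1),(3,50,.01))[:,0]; print(p.tolist())
W=np.array([atz('wrist',q,.078,c) for q in p]); print('ctr',W.mean(0),'sides',np.linalg.norm(W-np.roll(W,1,0),axis=1))
for i,j in [(3,0),(2,1)]: d=W[j]-W[i]; print('edge angle',np.degrees(np.arctan2(d[1],d[0])))
for n,q,z in [('ptr',(260,200),.0755),('tip',(272,215.5),.0755),('knobtop',(254,271),.112)]: print(n,atz('wrist',q,z,c))
sub=cv2.imread('pics/w4.png')[115:235,225:355]; cv2.imwrite('pics/c4.png',cv2.resize(sub,None,fx=5,fy=5,interpolation=cv2.INTER_CUBIC)[:600])
print(tri([ray('wrist',p.mean(0),c),ray('scene',(380.8,243.9))]))
E
```

```text
[[288.5204162597656, 127.62650299072266], [344.18878173828125, 127.94210815429688], [342.9123840332031, 183.70062255859375], [289.7203674316406, 183.35325622558594]]
ctr [0.6442 0.1017 0.078 ] sides [0.0555 0.0554 0.0555 0.0554]
edge angle -5.087926769402537
edge angle -5.0695618303798895
ptr [0.6037 0.1656 0.0755]
tip [0.5858 0.155  0.0755]
knobtop [0.538  0.1742 0.112 ]
[0.6437 0.1016 0.0705]
```

View pics/c4.png

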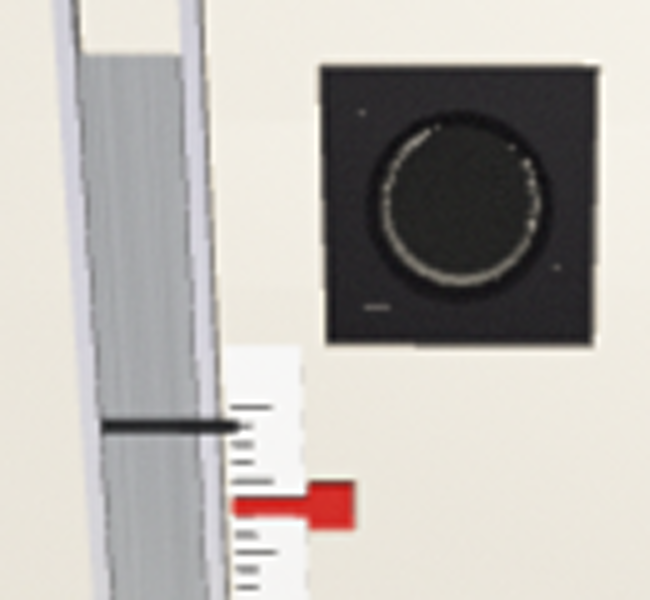

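```bash
python3 - <<'E'
from h import *
go([.6455,.1016,.135],-4.9)
E
```

```text
shift [ 5.84 -0.77 13.08] twist 0.21 | yaw -4.69 tcp [0.5855 0.0991 0.2652] R [ 0.0088 -0.003  -1.    ] w 0.31 F [-0.3 -0.2 -0.4] t 14.15
```

>>> {"fn": "carry_out", "kwargs": {"steps": [[[2, -0.3, 0], 0], [[4, -0.6, 0], 0], [[5.8, -0.8, 1], 0.2], [[5.8, -0.8, 4], 0.2], [[5.8, -0.8, 7], 0.2], [[5.8, -0.8, 10], 0.2], [[5.8, -0.8, 12.5], 0.2], [[5.8, -0.8, 13], 0.2], [[5.8, -0.8, 13], 0.2], [[5.8, -0.8, 13], 0.2]]}}

```text
time_s: 15.15
tcp_pos: [0.6462, 0.1021, 0.1375]
ee_rot: [[0.996, -0.085, 0.012], [-0.085, -0.996, -0.002], [0.012, 0.001, -1.0]]
wrist_force: [0.4, -0.1, 0.1]
gripper_width: 0.306
```

```bash
python3 - <<'E'
from h import *
go([.6455,.1016,.115],-4.9)
a=cap('wrist','w5.png'); b=cap('scene','s5.png')
u=proj('scene',[.64,.1,.12]).astype(int); x0,y0=u-[60,60]
b=cv2.resize(b[y0:y0+120,x0:x0+120],(480,480),interpolation=cv2.INTER_CUBIC)
x=np.zeros((480,800,3),np.uint8); x[:,:480]=b; x[100:340,480:]=a[130:370,160:480]
cv2.imwrite('pics/v5.png',x[:,:,::-1])
E
```

```text
shift [-0.1   0.05  2.25] twist 0.02 | yaw -4.88 tcp [0.6462 0.1021 0.1375] R [ 0.0118 -0.0025 -0.9999] w 0.306 F [ 0.4 -0.1  0.1] t 15.15
```

View pics/v5.png

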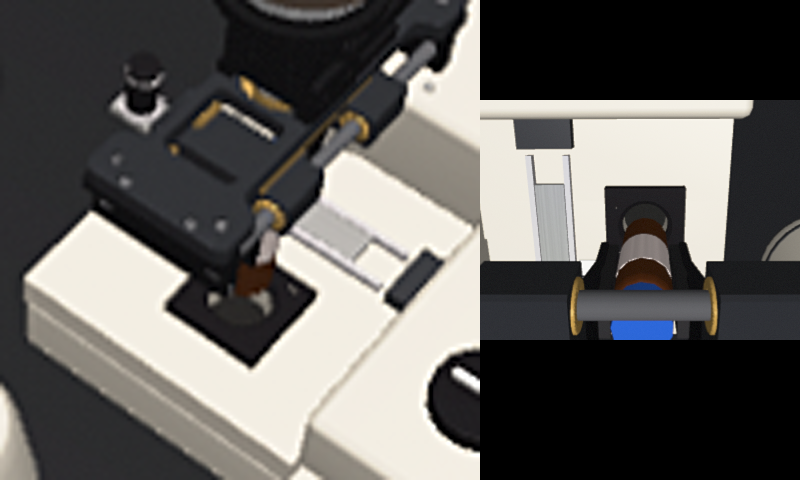

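The vial sits just above the collar hole in both views: bottom at scene crop (255,290), hole at (240,295). I'll descend gently and watch the forces.

>>> {"fn": "carry_out", "kwargs": {"steps": [[[-0.1, 0, 0.4], 0], [[-0.1, 0, 0.8], 0], [[-0.1, 0, 1.2], 0], [[-0.1, 0, 1.6], 0], [[-0.1, 0, 2.0], 0], [[-0.1, 0, 2.3], 0], [[-0.1, 0, 2.3], 0], [[-0.1, 0, 2.3], 0]]}}

```text
time_s: 16.05
tcp_pos: [0.6455, 0.1023, 0.1147]
ee_rot: [[0.996, -0.085, 0.012], [-0.085, -0.996, -0.002], [0.012, 0.001, -1.0]]
wrist_force: [0.4, -0.4, -0.3]
gripper_width: 0.307
```

>>> {"fn": "carry_out", "kwargs": {"steps": [[[0, 0, 0.3], 0], [[0, 0, 0.6], 0], [[0, 0, 0.9], 0], [[0, 0, 1.1], 0], [[0, 0, 1.3], 0], [[0, 0, 1.4], 0], [[0, 0, 1.4], 0], [[0, 0, 1.4], 0]]}}

```text
time_s: 16.85
tcp_pos: [0.6458, 0.1023, 0.1008]
ee_rot: [[0.996, -0.085, 0.012], [-0.085, -0.996, -0.002], [0.013, 0.001, -1.0]]
wrist_force: [0.1, -0.1, -0.8]
gripper_width: 0.306
```

>>> {"fn": "carry_out", "kwargs": {"steps": [[[0, 0, 0.1], 0], [[0, 0, 0.2], 0], [[0, 0, 0.25], 0], [[0, 0, 0.3], 0], [[0, 0, 0.3], 0]]}}

```text
time_s: 17.35
tcp_pos: [0.6461, 0.1022, 0.0986]
ee_rot: [[0.996, -0.085, 0.013], [-0.085, -0.996, -0.002], [0.013, 0.001, -1.0]]
wrist_force: [-1.3, -0.1, 4.2]
gripper_width: 0.309
```

>>> {"fn": "carry_out", "kwargs": {"steps": [[[0, 0, -0.1], 0], [[0, 0, -0.1], 0], [[0, 0, -0.1], 0], [[0, 0, -0.1], 0], [[0, 0, -0.1], 0], [[0, 0, -0.1], 0], [[0, 0, -0.1], 0]], "gripper": 0.2}}

```text
time_s: 18.05
tcp_pos: [0.646, 0.1022, 0.0995]
ee_rot: [[0.996, -0.085, 0.013], [-0.085, -0.996, -0.002], [0.013, 0.001, -1.0]]
wrist_force: [0.0, 0.8, -0.1]
gripper_width: 0.593
```

>>> {"fn": "carry_out", "kwargs": {"steps": [[[0, 0, -1], 0], [[0, 0, -3], 0], [[0, 0, -6], 0], [[0, 0, -10], 0], [[-2, 0, -12], 0], [[-4, 0, -12], 0], [[-4, 0, -12], 0], [[-4, 0, -12], 0], [[-4, 0, -12], 0]]}}

```text
time_s: 18.95
tcp_pos: [0.6051, 0.1058, 0.2188]
ee_rot: [[0.996, -0.085, 0.013], [-0.085, -0.996, -0.002], [0.013, 0.001, -1.0]]
wrist_force: [0.4, -0.4, 0.1]
gripper_width: 0.605
```

```bash
python3 - <<'E'
from h import *
go([.53,.175,.2],-5)
cap('wrist','w6.png')
for t in ['sample_center','knob','pointer','index_mark']:
    print(t,[(np.round(d['centre'],4).tolist(),round(d['confidence'],2)) for d in r.place_of('wrist',t)][:4])
E
```

```text
shift [-8.09 -6.26  1.77] twist 0.13 | yaw -4.87 tcp [0.6051 0.1058 0.2188] R [ 0.0131 -0.0024 -0.9999] w 0.605 F [ 0.4 -0.4  0.1] t 18.95
sample_center [([0.6476, 0.1024, 0.1], 0.86)]
knob []
pointer [([0.6079, 0.171, 0.0751], 0.74)]
index_mark [([0.5832, 0.1517, 0.077], 0.52)]
```

View pics/w6.png

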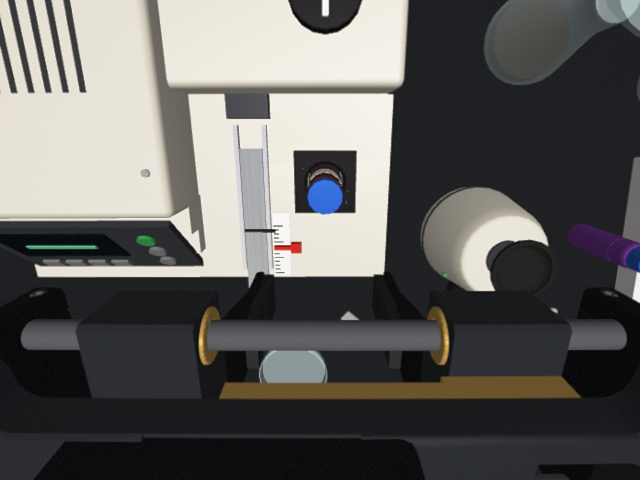

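The vial stands upright in the well, blue cap at (325,197) inside the collar. Next I'll grip the knob, taking its position as (0.534, 0.177) from the well geometry, which agrees with the networks.

```bash
python3 - <<'E'
from h import *
go([.534,.177,.2],-5);go([.534,.177,.083],-5)
E
```

```text
shift [-7.69 -6.5   1.73] twist 0.12 | yaw -4.88 tcp [0.6049 0.1058 0.2184] R [ 0.0124 -0.0025 -0.9999] w 0.599 F [-1.6 -0.3  0.6] t 19.2
shift [-7.84 -6.51 13.43] twist 0.12 | yaw -4.88 tcp [0.6049 0.1058 0.2184] R [ 0.0124 -0.0025 -0.9999] w 0.599 F [-1.6 -0.3  0.6] t 19.2
```

>>> {"fn": "carry_out", "kwargs": {"steps": [[[-3, -2, 0], 0], [[-6, -4.5, 0], 0], [[-7.8, -6.5, 0], 0], [[-7.8, -6.5, 3], 0], [[-7.8, -6.5, 6], 0], [[-7.8, -6.5, 8], 0], [[-7.8, -6.5, 8], 0], [[-7.8, -6.5, 8], 0]], "gripper": -0.05}}

```text
time_s: 20.0
tcp_pos: [0.5343, 0.177, 0.1376]
ee_rot: [[0.996, -0.085, 0.013], [-0.085, -0.996, -0.003], [0.013, 0.002, -1.0]]
wrist_force: [0.7, 0.1, 0.0]
gripper_width: 0.476
```

```bash
python3 - <<'E'
from h import *
go([.534,.177,.083],-5)
a=cap('wrist','w7.png'); b=cap('scene','s7.png'); t=cap('top','t7.png')
for cam in ['wrist','scene','top']: print([(np.round(d['centre'],4).tolist(),round(d['confidence'],2)) for d in r.place_of(cam,'knob')][:3])
u=proj('scene',[.534,.177,.1]).astype(int); x0,y0=u-[40,45]
b=cv2.resize(b[y0:y0+80,x0:x0+80],(400,400),interpolation=cv2.INTER_CUBIC)
x=np.zeros((400,800,3),np.uint8); x[:,:400]=b; x[:300,400:]=cv2.resize(a,(400,300),interpolation=cv2.INTER_AREA)
cv2.imwrite('pics/v7.png',x[:,:,::-1])
E
```

```text
shift [-0.1  -0.    5.46] twist 0.14 | yaw -4.86 tcp [0.5343 0.177  0.1376] R [ 0.0127 -0.0031 -0.9999] w 0.476 F [0.7 0.1 0. ] t 20.0
[([0.5327, 0.1739, 0.0946], 0.79), ([0.3872, 0.1611, 0.0003], 0.63)]
[([0.531, 0.1789, 0.0957], 0.76)]
[]
```

View pics/v7.png

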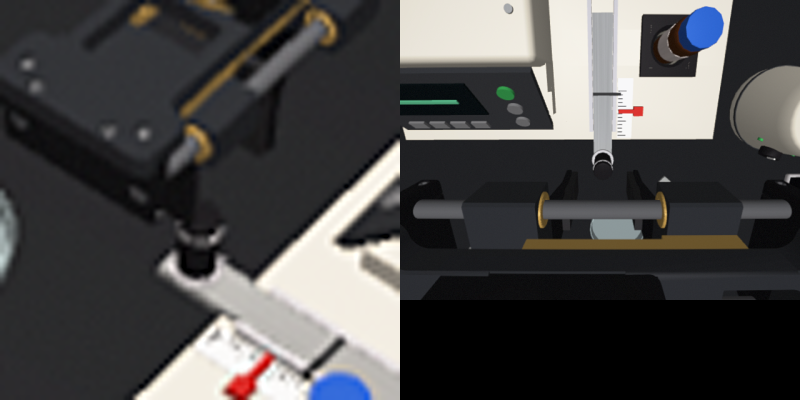

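The knob lies centred between the fingers. I'll descend and close on it.

>>> {"fn": "carry_out", "kwargs": {"steps": [[[-0.1, 0, 2], 0], [[-0.1, 0, 4], 0], [[-0.1, 0, 5], 0], [[-0.1, 0, 5.5], 0], [[-0.1, 0, 5.5], 0], [[-0.1, 0, 5.5], 0]]}}

```text
time_s: 20.9
tcp_pos: [0.5346, 0.1775, 0.0841]
ee_rot: [[0.996, -0.085, 0.015], [-0.085, -0.996, -0.001], [0.015, -0.0, -1.0]]
wrist_force: [0.4, -0.4, -0.5]
gripper_width: 0.478
```

>>> {"fn": "carry_out", "kwargs": {"steps": [[[0, 0, 0], 0], [[0, 0, 0], 0], [[0, 0, 0], 0], [[0, 0, 0], 0], [[0, 0, 0], 0], [[0, 0, 0], 0]], "gripper": -1}}

```text
time_s: 21.5
tcp_pos: [0.5345, 0.1766, 0.0844]
ee_rot: [[0.996, -0.085, 0.015], [-0.085, -0.996, -0.002], [0.015, 0.001, -1.0]]
wrist_force: [-0.1, -5.1, 2.8]
gripper_width: 0.212
```

```bash
cat >> h.py <<'E'
X=np.array([.9962,-.0871,0]); Y=np.array([.0871,.9962,0])
def slide(fn):
    "pointer and red tip in the wrist picture, along the slide axis"
    im=cap('wrist',fn); c=r.calibration('wrist')
    hsv=cv2.cvtColor(im,cv2.COLOR_RGB2HSV); g=cv2.cvtColor(im,cv2.COLOR_RGB2GRAY)
    red=cv2.inRange(hsv,(0,150,90),(6,255,255))|cv2.inRange(hsv,(174,150,90),(180,255,255))
    u=proj('wrist',[.586,.15,.075],c); n,l,st,ce=cv2.connectedComponentsWithStats(red)
    i=1+np.argmin(np.linalg.norm(ce[1:]-u,axis=1)+1e3*(st[1:,4]<20)); ys,xs=np.nonzero(l==i)
    tip=np.array([xs.min(),ys[xs<=xs.min()+4].mean()]); T=atz('wrist',tip,.0755,c)
    # sample brightness along the slide axis, 22 mm to the left of tip
    L=np.arange(-.03,.05,.00025); v=[]
    for a in L:
        q=[proj('wrist',T+X*a+Y*b,c) for b in (.010,.013,.016)]
        v.append(np.mean([cv2.getRectSubPix(g,(1,1),tuple(map(float,z)))[0,0] for z in q]))
    v=np.array(v); k=v.argmin(); w=np.clip(v[k]+40-v,0,None)*(abs(L-L[k])<.003)
    print('tip px',tip,T,'pointer-tip mm',1000*(L*w).sum()/w.sum(),'min',v[k],'med',np.median(v))
E
python3 -c "
from h import *
slide('w8.png'); go([.534,.177,.083],-5)"
```

```text
tip px [356.     191.3939] [0.585  0.1561 0.0755] pointer-tip mm 18.122492836676262 min 55.666666666666664 med 173.0
shift [-0.06 -0.04  0.14] twist 0.14 | yaw -4.86 tcp [0.5345 0.1766 0.0844] R [ 0.015  -0.0022 -0.9999] w 0.21 F [ 0.9 -6.2  2.2] t 21.55
```

>>> {"fn": "carry_out", "kwargs": {"steps": [[[-0.2, 0, 0], 0], [[-0.5, 0, 0], 0], [[-0.8, 0, 0], 0], [[-1.1, 0, 0], 0], [[-1.4, 0, 0], 0], [[-1.6, 0, 0], 0], [[-1.8, 0, 0], 0], [[-1.85, 0, 0], 0], [[-1.85, 0, 0], 0], [[-1.85, 0, 0], 0]]}}

```text
time_s: 22.55
tcp_pos: [0.5179, 0.178, 0.0845]
ee_rot: [[0.996, -0.084, 0.018], [-0.084, -0.996, -0.002], [0.018, 0.0, -1.0]]
wrist_force: [7.0, -5.9, -1.4]
gripper_width: 0.208
```

```bash
python3 -c "
from h import *
slide('w9.png'); go([.534,.177,.083],-5)"
```

```text
tip px [358.     159.2632] [0.5846 0.1555 0.0755] pointer-tip mm 1.8506944444444737 min 56.0 med 173.66666666666666
shift [ 1.61 -0.04  0.17] twist 0.16 | yaw -4.84 tcp [0.5179 0.1779 0.0844] R [ 0.0183 -0.002  -0.9998] w 0.208 F [ 6.7 -4.9 -1.6] t 22.6
```

>>> {"fn": "carry_out", "kwargs": {"steps": [[[-0.25, 0, 0], 0], [[-0.35, 0, 0], 0], [[-0.35, 0, 0], 0], [[-0.35, 0, 0], 0], [[-0.35, 0, 0], 0], [[-0.35, 0, 0], 0]]}}

```text
time_s: 23.2
tcp_pos: [0.5162, 0.1781, 0.0845]
ee_rot: [[0.996, -0.084, 0.022], [-0.084, -0.996, -0.002], [0.022, -0.0, -1.0]]
wrist_force: [6.5, -5.6, -2.7]
gripper_width: 0.207
```

```bash
python3 - <<'E'
from h import *
slide('w10.png'); go([.534,.177,.083],-5)
a=cv2.imread('pics/w10.png'); u=proj('wrist',[.585,.155,.0755]).astype(int)
x0,y0=u-[70,60]; A=cv2.resize(a[y0:y0+120,x0:x0+120],(480,480),interpolation=cv2.INTER_CUBIC)
x=np.zeros((480,800,3),np.uint8); x[:,:480]=A; x[:240,480:]=cv2.resize(a,(320,240),interpolation=cv2.INTER_AREA)
b=cap('scene')[:,:,::-1]; x[240:,480:]=cv2.resize(b,(320,240),interpolation=cv2.INTER_AREA)
cv2.imwrite('pics/v10.png',x)
print([(np.round(d['centre'],4).tolist(),round(d['confidence'],2)) for d in r.place_of('wrist','sample_center')][:2])
E
```

```text
tip px [358.     152.6667] [0.5861 0.1555 0.0755] pointer-tip mm -1.3923578751164694 min 57.333333333333336 med 173.66666666666666
shift [ 1.78 -0.04  0.18] twist 0.18 | yaw -4.82 tcp [0.5162 0.1781 0.0845] R [ 0.0215 -0.0016 -0.9998] w 0.21 F [ 7.  -5.4 -2.6] t 23.25
[]
```

View pics/v10.png

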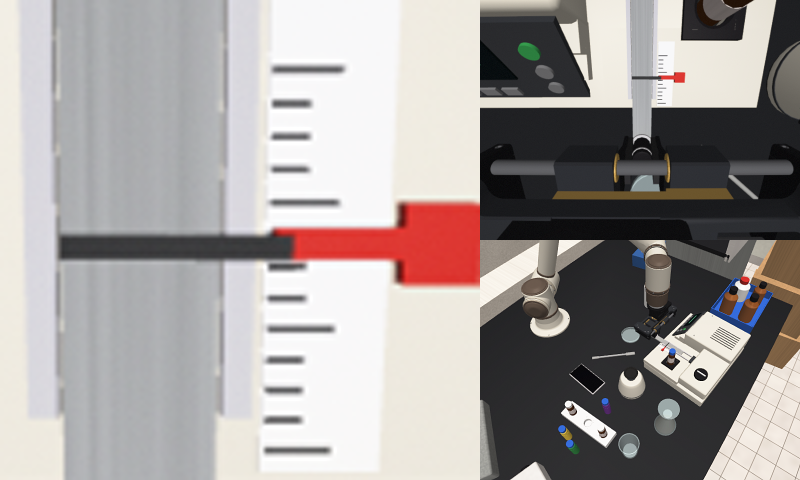

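The pointer line at crop row 247 lies over the red tip at row 243. The vial is in the well and the bystanders look in place. I'll do a short hold, check for drift, and hand in.

```bash
python3 - <<'E'
from h import *
for i in range(4): slide(None)
go([.534,.177,.083],-5); print(r.sense()['joint_velocities'])
print(r.finish_job())
E
```

```text
tip px [358.     152.6667] [0.5861 0.1555 0.0755] pointer-tip mm -1.3956621004565946 min 58.333333333333336 med 173.66666666666666
tip px [358.     152.6667] [0.5861 0.1555 0.0755] pointer-tip mm -1.3799176578224803 min 58.0 med 173.66666666666666
tip px [358.     152.6667] [0.5861 0.1555 0.0755] pointer-tip mm -1.3900452488687518 min 59.0 med 173.66666666666666
tip px [358.     152.6667] [0.5861 0.1555 0.0755] pointer-tip mm -1.3942481884057707 min 58.666666666666664 med 173.66666666666666
shift [ 1.78 -0.04  0.18] twist 0.18 | yaw -4.82 tcp [0.5162 0.1781 0.0845] R [ 0.0215 -0.0016 -0.9998] w 0.211 F [ 5.7 -5.3 -1.5] t 23.55
[-0.0405  0.0257 -0.0073 -0.0751 -0.0498 -0.0693]
the job is handed in; nothing more can be done
None
```

All steps were carried out and the job was handed in at about 23.6 s of the 61 s allowed; no verdict is reported.

- **Mixer:** I took the blue-capped vial from the middle hole and pressed it onto the cup with about 14 N for 1.6 s. The tool stopped at the height expected for a fully pressed cup.
- **Well:** I lowered the vial until it met the floor (about 4–5 N at the expected height) and let go. Afterwards the wrist view showed it upright in the collar. The network put its centre about 3 mm lower than expected, within the network's error.
- **Slide:** I gripped the knob and pulled the slide out about 19 mm. It is still held, with about 6–7 N of spring load at the wrist.

**Last checks:**
- **Pointer:** it read −1.4 mm from the red index and did not move over four pictures. That reading is biased because the pointer line partly covers the tab's tip. By eye they were about 1 pixel apart; either way it is well inside the 4 mm allowed.
- **Bystanders:** they looked unmoved in the last scene picture, but I did not measure them.
- **Vial:** the network did not find it in the last wrist picture, where it was partly out of view. The last scene picture still showed it in the well.

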